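Slide the organiser's shelf board home and swing its catch over it

ROBOT

A 6-joint arm with a two-finger parallel gripper is mounted at the origin on the work surface. World frame = base frame: x ahead of the robot, y to its left, z up, the work surface at z = 0. Lengths are in m, angles in rad, forces in N, time in s.
With the tool pointing down it reaches from about 0.35 to 0.85 m from the base axis. Payload 8.1 kg.
Tool frame: the origin (TCP) lies between the finger pads; the fingertips stand 8 mm ahead of it and the grasp point (between the pads) lies 11 mm behind it (ctrl.tip_reach is the distance from the TCP to the fingertips, in m); z points along the fingers, y is the line along which they close (so a half turn about z gives the same grasp; the last joint's range is limited). The gripper opens to 93 mm and grips with 3 to 60 N. Pads are 15 mm wide; open, the fingers measure 128 mm over their backs; the gripper's body (75 mm by 188 mm) begins 65 mm behind the grasp point.
Start: joints at [-1.206, 0.13, 1.488, -0, 1.523, -0.085], TCP at [0.261, -0.54, 0.227] pointing down, gripper open.
Joint ranges: [-2.96, 2.96], [-0.89, 2.26], [0.02, 2.5], [-1.34, 4.48], [0, 2.73], [-2.66, 2.66]. Speed limits (rad/s): [2.39, 2.39, 2.79, 3.14, 3.14, 3.14].

INTERFACE

Orientations are given as a unit quaternion [x, y, z, w].
In Python, from rig import ctrl gives the robot as it stands.
- The arm moves only by the shell command python3 -m handwheel 'ROWS' [FORCE]. ROWS is a JSON object of lists of equal length, an entry for each row: "travel": the shift along the tool's x, y, z normalised to -1 to 1, where 1 is 750 mm, a list of three; "dr": the turn, a rotation vector about the tool's x, y, z normalised to -1 to 1, where 1 is 180 degrees, a list of three; "hand": the opening, from -1 (shut) to 1 (fully open). A call has 1 to 12 rows; each row is the pose to reach, as a shift and turn from the pose commanded when the call began, along the tool's axes at that moment, turning the shorter way round; what a row does not reach only later rows make up. A row lasts 1/10 s, in which the tool goes at most 50 mm and 8.59 degrees, less where a joint would pass 70% of its speed; a pose out of reach is approached as far as the arm can. A call with a number of a shift or a turn outside -1 to 1 is refused whole. A call with a gripper value outside its range is refused whole. The fingers move at their own pace and stop on an object; FORCE is the grip in N (left out, the last holds). Time passes only in rows, so rows that repeat a pose let the fingers close. It gives the time, the measured TCP pose, the force, the opening and the grip force at its end, in the units of the state.
- ctrl.sense(): the state, without advancing time (a new reading comes with each control period).
- ctrl.snapshot(name): name is "side" or "top" or "wrist"; returns the picture (480x640x3 uint8, red, green, blue); there is no depth.
- ctrl.camera_params(name): a dict with "fx", "fy", "cx", "cy" (pixels), "T" (4x4, takes a point from camera to world coordinates); the wrist camera has in their place "hand_eye" (4x4, takes a point from camera to tool coordinates, whose origin is the TCP and whose axes are the flange's). Camera axes: x right, y down, z forward; pixel columns grow to the right and rows downward; lengths in m; the calibration is good to about 2 mm. A picture is of the moment at which its call begins: read the wrist's pose just before it. camera_params takes no time and is no camera call.
- ctrl.finish_job(): hands the job in; it is judged then, once.
The state is a dict: "clock": time; "joint_pos": joint angles; "qvel": joint speeds; "tau": joint torques, N m; "ee_pos": TCP position; "tool_rot": TCP orientation; "wrist_force": force on the tool from outside, world axes, zero at the start; "wrist_torque": the same for the moment, N m; "grip_width": finger opening in m; "finger_force": force on a finger pad.
Only numpy, scipy, OpenCV 4.12 (cv2) and the standard library are available. Lean on these libraries where they do the work, as an engineer would, in place of code of your own. Each camera call takes 0.05 s, during which the arm holds its last target. There are 200 camera calls.

TASK

On the dresser organiser, push the wooden shelf board with a fingertip along its rails towards the red catch until it drops into its notches and lies flat, then push the red catch fully across so that it lies over the board's edge. Do not lift or tip the board, leave the other things where they are, and finish with the hand clear.

Things in the scene. Friction and masses are not known exactly. Their poses are not given: they have to be found in the camera images.
- rack: Low frosted organiser fixed on the dresser, 160 mm (x) by 370 mm (y), z up. Origin on the dresser surface, mid-length of the rails. Two grey tracks run along its y, y -180 to +140 mm, |x| 27 to 71 mm, running surface 30 mm above the dresser; side walls 40 mm high guide the board. Between them an open channel 54 mm wide, floor 6 mm up; to the +y end, beyond the tracks, the catch.
- home (a point): Where the centre of the board's top face lies once it has dropped into the four locating notches (black floors) of the tracks: rack x = 0, y = +60 mm, 44 mm above the dresser. The notches leave about 3 mm of play either way along y.
- board_top (a point): Centre of the top face of the loose wooden board: 140 mm (rack x) by 130 mm (rack y), 14 mm thick, 0.2-0.4 kg, four 6 mm feet beneath. Starts 75-145 mm short of home, is pushed to rack +y. Top 50 mm above the dresser on the rails, 44 once dropped; the feet then stop it. Slides with 1-4 N. A finger pressing hard on its edge may hold the rear up by friction until it backs off.
- catch (a joint): Angle of the red swing catch, rad, counter-clockwise from above. 0: open, arm along rack -x. 1.57: fully shut (end stop), arm along rack -y, its tip 20 mm over the dropped board. Starts 0 to 0.3, stays where left, needs under 1 N at the tab. A board that has not dropped stands too high for the arm to pass.
- catch_pivot (a point): On the catch's vertical axis, at rack x = 0, y = +155 mm, at the underside of the arm, 47 mm above the dresser, on a steel post 24 mm thick. The red arm is 50 mm long from here to its tip, 14 mm wide, 6 mm thick.
- catch_tab (a point): Centre of the top of the upright red tab on the catch arm: a round pin 10 mm thick, 35 mm from the pivot, standing from 53 to 75 mm above the dresser.
- holder: Bystander: blue ceramic toothpick holder, empty cup, 42 mm across, 55 mm tall. Origin at the centre of its underside.
- dish: Bystander: round glass dish on a cork foot, 92 mm across, 30 mm tall. Origin at the centre of its underside.
- compact: Bystander: round stainless steel compact mirror lying shut, 72 mm across, 14 mm thick. Origin at the centre of its underside.
- comb: Bystander: tortoiseshell comb lying flat, 150 mm long along its y, about 38 mm wide, 5 mm thick. Origin at the centre of its underside.
- perfume: Bystander: amber perfume bottle with black cap, 34 x 50 mm, 92 mm tall. Origin at the centre of its underside.
- lipstick: Bystander: standing brass and black lipstick, 21 mm across, 68 mm tall. Origin at the centre of its underside.
Things that resemble listed ones, but are neither listed nor needed, are in the scene too. Of the things shaped like the part that bears board_top, the wooden one is meant.

How it is judged:
By the outcome, as a careful person would: the job done as asked, in the order asked, and still so for the second after the job is handed in, with the robot touching nothing.
It also fails if it takes over 53 s, if anything falls off the work surface, if the arm or the gripper's body presses on something with over 40 N, if the wrist force passes 120 N, or if a joint passes its speed limit or range.

## Working session

There is one attempt and no reset: what is moved stays moved. The work goes in short steps, Python scripts to look and compute and a shell command to move; the robot and the scene stay as the last step left them, time stands still between calls to the robot, and variables do not carry over. Pictures are saved under pics/ and viewed, at most 10 in all, crops included, and the job is handed in when it is done.

```bash
mkdir -p pics; ls; python3 - <<'E'
from rig import ctrl
import cv2,numpy as np
for n in("top","side"):
    im=ctrl.snapshot(n); cv2.imwrite(f"pics/{n}0.png",im[:,:,::-1])
    p=ctrl.camera_params(n); print(n,p["fx"],p["cx"],p["cy"],np.round(p["T"],3).tolist())
print(np.round(ctrl.camera_params("wrist")["hand_eye"],3).tolist(),ctrl.sense(),ctrl.tip_reach)
E
```

```text
pics
top 611.0323477505723 328.77892602373396 240.27329528664447 [[-0.005, -0.998, 0.07, 0.46], [-1.0, 0.006, 0.013, -0.066], [-0.013, -0.07, -0.997, 1.137], [0.0, 0.0, 0.0, 1.0]]
side 586.7179038306363 318.85440527020984 236.54128949382252 [[-0.938, -0.254, 0.237, 0.282], [-0.347, 0.675, -0.652, 0.628], [0.005, -0.693, -0.721, 0.809], [0.0, 0.0, 0.0, 1.0]]
[[-0.0, -0.966, -0.258, 0.071], [1.0, -0.0, 0.001, 0.0], [-0.001, -0.258, 0.966, -0.158], [0.0, 0.0, 0.0, 1.0]] {'clock': 0.1, 'joint_pos': array([-1.20638032e+00,  1.31061624e-01,  1.48913946e+00, -9.47342577e-06,
        1.52299150e+00, -8.53722368e-02]), 'qvel': array([-0.00079131, -0.00089798, -0.00073261, -0.00036201,  0.00059521,
       -0.00029059]), 'tau': array([ 6.43790190e-04, -5.61343002e+01, -4.93097341e+01,  7.71280308e-02,
        2.91579642e-02, -4.45497437e-05]), 'ee_pos': array([ 0.26072446, -0.5398561 ,  0.22572365]), 'tool_rot': array([ 9.74817360e-01,  2.23003305e-01, -1.15936350e-04, -7.91535905e-04]), 'wrist_force': array([-0.26436634,  1.24513457,  0.243157  ]), 'wrist_torque': array([-0.01474737, -0.03538624,  0.02510444]), 'finger_force': 0.0, 'grip_width': 0.09272469782652049} 0.008
```

View pics/top0.png

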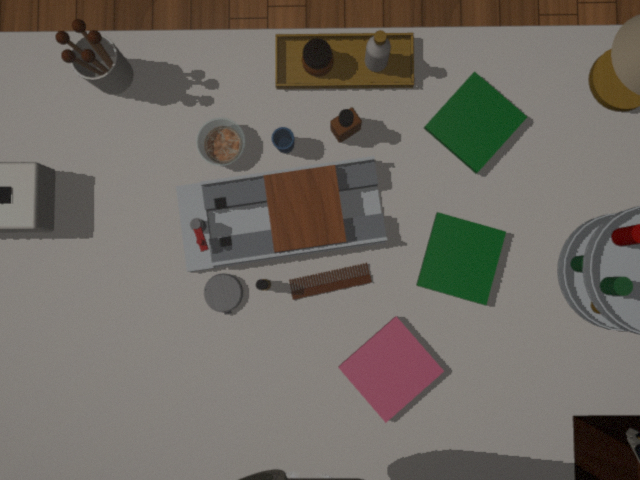

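View pics/side0.png

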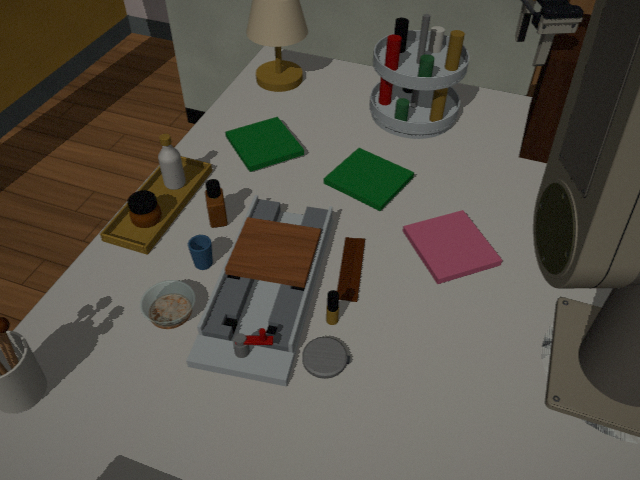

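The two pictures show the wooden board on the rack at top (305,209) and side (275,252). The red catch is at top (200,237), with its pivot near (197,225). The board lookalikes are two green mats at top (476,122) and (462,258), and a pink one at (392,370). Only the board at (305,209) is wood-coloured and on the rails. I'll measure it and confirm with a crop.

```bash
cat > h.py <<'E'
import numpy as np,cv2
from scipy.spatial.transform import Rotation as R
from rig import ctrl
def cam(n,s=None):
    p=ctrl.camera_params(n)
    if n=="wrist":
        T=np.eye(4);T[:3,:3]=R.from_quat(s["tool_rot"]).as_matrix();T[:3,3]=s["ee_pos"];T=T@p["hand_eye"]
    else: T=np.array(p["T"])
    return p,T
def pt(n,uv,z,s=None):
    p,T=cam(n,s); uv=np.atleast_2d(uv).astype(float)
    d=np.c_[(uv[:,0]-p["cx"])/p["fx"],(uv[:,1]-p["cy"])/p["fy"],np.ones(len(uv))]@T[:3,:3].T
    o=T[:3,3]; return o+d*((z-o[2])/d[:,2])[:,None]
def blob(m,box=None):
    m=m.astype(np.uint8)
    if box: k=np.zeros_like(m);k[box[1]:box[3],box[0]:box[2]]=1;m=m*k
    return max(cv2.findContours(m,0,2)[0],key=cv2.contourArea)
E
python3 - <<'E'
from h import *
im=cv2.imread("pics/top0.png");si=cv2.imread("pics/side0.png")
def wood(i):
    h=cv2.cvtColor(i,cv2.COLOR_BGR2HSV);return cv2.morphologyEx(((h[...,0]<20)&(h[...,1]>100)&(h[...,2]>50)).astype(np.uint8),cv2.MORPH_OPEN,np.ones((7,7)))
def red(i):
    h=cv2.cvtColor(i,cv2.COLOR_BGR2HSV);return ((h[...,0]<6)|(h[...,0]>174))&(h[...,1]>180)&(h[...,2]>90)
for n,i,b,br in(("top",im,(240,150,360,265),(180,210,225,260)),("side",si,(220,215,330,290),(235,320,285,350))):
    c=blob(wood(i),b);w=pt(n,c.reshape(-1,2),.05)[:,:2].astype(np.float32)
    (cc,sz,a)=cv2.minAreaRect(w);print(n,"board",cc,sz,a)
    c=blob(red(i),br);w=pt(n,c.reshape(-1,2),.053)[:,:2].astype(np.float32);print("red",cv2.minAreaRect(w),cv2.contourArea(c))
# rack corners by eye and grey posts
print("rack corners z.04",pt("top",[[376,162],[386,238],[190,270],[180,186]],.03).round(4).tolist())
print("post",pt("top",[197,224],.053).round(4),pt("side",[241,345],.053).round(4))
a=cv2.resize(im[155:280,170:395],None,fx=2.5,fy=2.5);b=cv2.resize(si[190:390,180:360],None,fx=1.5,fy=1.5)
cv=np.zeros((a.shape[0]+b.shape[0]-20,a.shape[1],3),np.uint8)[:598];cv[:a.shape[0]]=a;hh=min(b.shape[0],598-a.shape[0]);cv=cv[:a.shape[0]+hh] if 598>a.shape[0]+hh else cv
cv[a.shape[0]:a.shape[0]+hh,:b.shape[1]]=b[-hh:][:len(cv)-a.shape[0]]
cv2.imwrite("pics/crop1.png",cv)
E
```

```text
top board (0.5942859649658203, -0.008693113923072815) (0.13950800895690918, 0.12939822673797607) 8.116950988769531
red ((0.5271846652030945, 0.17404966056346893), (0.0, 0.0), 0.0) 0.0
side board (0.5943857431411743, 0.00023223459720611572) (0.1405140906572342, 0.14065046608448029) 8.08295726776123
red ((0.5420952439308167, 0.18172962963581085), (0.04204695671796799, 0.012702202424407005), 20.504505157470703) 102.0
rack corners z.04 [[0.6808, -0.1388, 0.03], [0.5412, -0.1555, 0.03], [0.4851, 0.2006, 0.03], [0.639, 0.2207, 0.03]]
post [[0.5666 0.1834 0.053 ]] [[0.5621 0.1998 0.053 ]]
```

View pics/crop1.png

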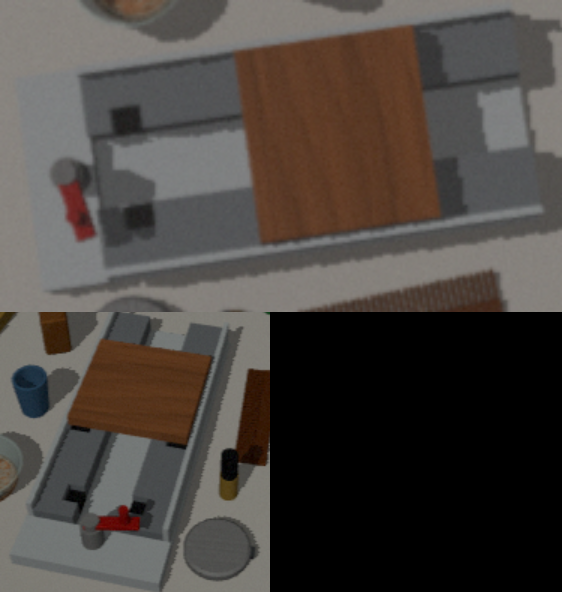

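The crop confirms it: the wooden board sits on the rails with its rear edge at the right (crop x≈430) and black notches ahead (crop x≈125). The catch post is at crop (70,172) and the arm points down and slightly right. The board rectangle measures 139.5x129 mm at 8.1°, and it lies about 99 mm short of home, which agrees with the description.

```bash
cat >> h.py <<'E'
A=np.radians(8.1);X=np.array([np.cos(A),np.sin(A)]);Y=np.array([-np.sin(A),np.cos(A)])
O=np.array([0.5888,0.0299])
def rk(w): d=np.array(w)[...,:2]-O; return np.stack([d@X,d@Y],-1)*1000
def go(x,y,tipz,s=None,yaw=A):   # rack mm, tip height mm -> row values
    s=s or ctrl.sense(); q=R.from_quat(s["tool_rot"]); 
    t=np.r_[O+X*x/1e3+Y*y/1e3,tipz/1e3+.008]; d=q.inv().apply(t-s["ee_pos"])/.75
    g=R.from_matrix(np.c_[np.r_[np.cos(yaw),np.sin(yaw),0],np.r_[np.sin(yaw),-np.cos(yaw),0],[0,0,-1]])
    print("travel",d.round(4).tolist(),"dr",((q.inv()*g).as_rotvec()/np.pi).round(4).tolist())
def st():
    s=ctrl.sense();e=s["ee_pos"];print("t",round(s["clock"],2),"rack",rk(e).round(1),"tip",round(e[2]*1e3-8,1),"F",s["wrist_force"].round(1),"w",round(s["grip_width"],4)); return s
E
python3 -c "
from h import *
st();go(0,-140,150)"
```

```text
t 0.1 rack [-405.1 -517.8] tip 217.7 F [-0.3  1.2  0.2] w 0.0927
travel [0.6675, -0.3159, 0.0909] dr [-0.0005, 0.0, 0.0982]
```

```bash
python3 -m handwheel '{"travel":[[0.6675,-0.316,0.09],[0.6675,-0.316,0.09],[0.6675,-0.316,0.09],[0.6675,-0.316,0.09],[0.6675,-0.316,0.09],[0.6675,-0.316,0.09],[0.6675,-0.316,0.09],[0.6675,-0.316,0.09],[0.6675,-0.316,0.09],[0.6675,-0.316,0.09],[0.6675,-0.316,0.09],[0.6675,-0.316,0.09]],"dr":[[0,0,0.098],[0,0,0.098],[0,0,0.098],[0,0,0.098],[0,0,0.098],[0,0,0.098],[0,0,0.098],[0,0,0.098],[0,0,0.098],[0,0,0.098],[0,0,0.098],[0,0,0.098]],"hand":[-1,-1,-1,-1,-1,-1,-1,-1,-1,-1,-1,-1]}' 20; python3 - <<'E'
from h import *
s=st();im=ctrl.snapshot("wrist");cv2.imwrite("pics/w1.png",im[:,:,::-1]);go(0,-140,34)
E
```

```text
clock: 1.3
ee_pos: [0.6101, -0.1045, 0.1575]
tool_rot: [0.997, 0.073, -0.001, -0.001]
wrist_force: [-0.8, -0.3, -0.8]
grip_width: 0.0024
finger_force: 0.0
t 1.3 rack [   2.2 -136. ] tip 149.5 F [-0.8 -0.3 -0.8] w 0.0024
travel [-0.0022, 0.0048, 0.1541] dr [-0.0006, 0.0004, 0.0015]
```

View pics/w1.png

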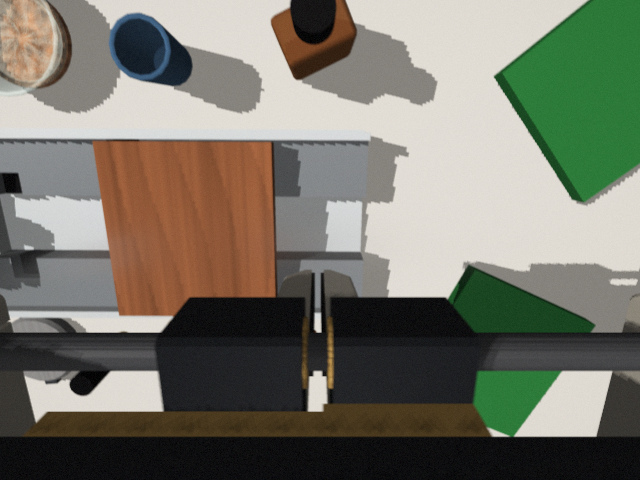

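The wrist view shows the board's rear edge at u≈274 (v 140–300), the rail end at u≈365 and the shut fingertips at u 280–357. The path behind the board is open.

```bash
python3 - <<'E'
from h import *
s=st();print(rk(pt("wrist",[[273,141],[276,300],[94,141],[368,135]],.05,s)).round(1).tolist())
print("tip ends",rk(pt("wrist",[[280,275],[357,275]],s["ee_pos"][2]-.008,s)).round(1).tolist())
E
```

```text
t 1.35 rack [   1.8 -136.6] tip 149.5 F [ 0.1  1.1 -0.2] w 0.0008
[[72.0, -104.6], [-53.8, -103.6], [71.4, 25.4], [76.5, -173.4]]
tip ends [[7.3, -118.5], [7.5, -157.1]]
```

```bash
python3 -m handwheel '{"travel":[[-0.002,0.005,0.06],[-0.002,0.005,0.11],[-0.002,0.005,0.14],[-0.002,0.005,0.154],[-0.002,0.005,0.154],[-0.002,0.005,0.154]],"dr":[[0,0,0.001],[0,0,0.001],[0,0,0.001],[0,0,0.001],[0,0,0.001],[0,0,0.001]],"hand":[-1,-1,-1,-1,-1,-1]}'; python3 -c "
from h import *
st();go(0,-30,34)"
```

```text
clock: 1.95
ee_pos: [0.6084, -0.1139, 0.0451]
tool_rot: [0.998, 0.069, 0.001, 0.0]
wrist_force: [0.3, 0.0, 0.6]
grip_width: 0.0006
finger_force: 0.0
t 1.95 rack [  -0.9 -145.2] tip 37.1 F [0.3 0.  0.6] w 0.0006
travel [0.0007, -0.1536, 0.004] dr [0.0002, -0.0005, -0.001]
```

```bash
python3 -m handwheel '{"travel":[[0,-0.012,0.001],[0,-0.024,0.001],[0,-0.036,0.001],[0,-0.049,0.001],[0,-0.062,0.001],[0,-0.075,0.001],[0,-0.088,0.001],[0,-0.1,0.001],[0,-0.112,0.001],[0,-0.124,0.001],[0,-0.136,0.001],[0,-0.146,0.001]],"dr":[[0,0,0],[0,0,0],[0,0,0],[0,0,0],[0,0,0],[0,0,0],[0,0,0],[0,0,0],[0,0,0],[0,0,0],[0,0,0],[0,0,0]],"hand":[-1,-1,-1,-1,-1,-1,-1,-1,-1,-1,-1,-1]}'; python3 - <<'E'
from h import *
s=st();im=ctrl.snapshot("top");cv2.imwrite("pics/t2.png",im[:,:,::-1])
h=cv2.cvtColor(im,cv2.COLOR_RGB2HSV);m=(h[...,0]<20)&(h[...,1]>100)&(h[...,2]>50);m=cv2.morphologyEx(m.astype(np.uint8),cv2.MORPH_OPEN,np.ones((7,7)))
c=blob(m,(180,150,360,258)).reshape(-1,2);w=rk(pt("top",c,.05));print("front y",np.percentile(w[:,1],97),w.min(0),w.max(0))
go(0,-24,34)
E
```

```text
clock: 3.15
ee_pos: [0.5933, -0.0044, 0.044]
tool_rot: [0.998, 0.069, 0.001, 0.001]
wrist_force: [1.3, -5.6, 4.9]
grip_width: 0.0006
finger_force: 3.0
t 3.15 rack [ -0.3 -34.6] tip 36.0 F [ 1.3 -5.6  4.9] w 0.0006
front y 81.13071901203571 [-69.37498738 -21.89322037] [-23.48784516  83.11326635]
travel [0.0006, -0.0126, 0.0024] dr [0.0002, -0.0005, -0.0006]
```

```bash
python3 -m handwheel '{"travel":[[0,-0.004,0.001],[0,-0.007,0.001],[0,-0.01,0.001],[0,-0.0125,0.001],[0,-0.0125,0.001]],"dr":[[0,0,0],[0,0,0],[0,0,0],[0,0,0],[0,0,0]],"hand":[-1,-1,-1,-1,-1]}'; python3 - <<'E'
from h import *
s=st();go(0,-20,34)
E
```

```text
clock: 3.7
ee_pos: [0.592, 0.0042, 0.043]
tool_rot: [0.998, 0.069, 0.001, 0.001]
wrist_force: [1.2, -4.5, 4.6]
grip_width: 0.0007
finger_force: 2.7
t 3.7 rack [ -0.5 -25.8] tip 35.0 F [ 1.2 -4.5  4.6] w 0.0007
travel [0.0006, -0.0078, 0.0013] dr [0.0004, -0.0005, -0.0008]
```

```bash
python3 -m handwheel '{"travel":[[0,-0.003,0.001],[0,-0.006,0.001],[0,-0.006,0.001]],"dr":[[0,0,0],[0,0,0],[0,0,0]],"hand":[-1,-1,-1]}'; python3 - <<'E'
from h import *
s=st();im=ctrl.snapshot("side");cv2.imwrite("pics/s3.png",cv2.resize(im[170:410,160:400,::-1],None,fx=2.4,fy=2.4))
E
```

```text
clock: 4.0
ee_pos: [0.5916, 0.0085, 0.0425]
tool_rot: [0.998, 0.069, 0.001, 0.001]
wrist_force: [1.2, -6.1, 4.7]
grip_width: 0.0006
finger_force: 3.1
t 4.0 rack [ -0.3 -21.6] tip 34.5 F [ 1.2 -6.1  4.7] w 0.0006
```

View pics/s3.png

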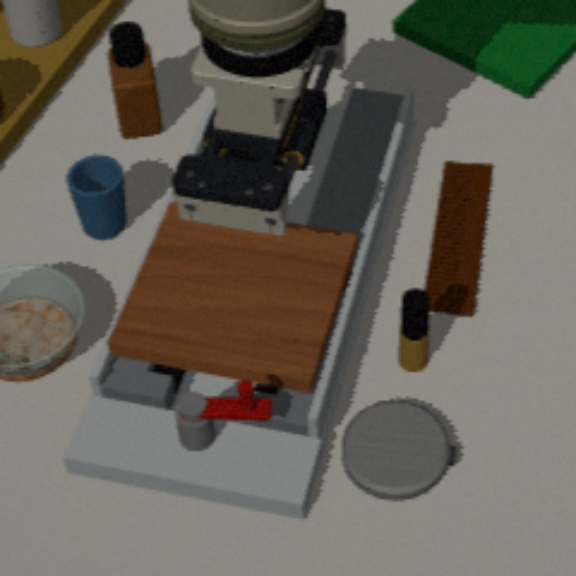

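The side view shows the board still up on the rails, front edge at crop (110,355)–(310,388). The black notches are only partly covered, so it needs more push.

```bash
python3 - <<'E'
from h import *
print("front",rk(pt("side",[[205.8,317.9],[289.2,331.7]],.05)).round(1).tolist())
print("notch top0",rk(pt("top",[[215,203],[226,203],[220,240],[231,240]],.03)).round(1).tolist())
print("post top0/side",rk(pt("top",[197,224],.055)),rk(pt("side",[241,335],.055)))
E
```

```text
front [[67.9, 133.8], [-67.3, 130.8]]
notch top0 [[36.0, 122.3], [33.1, 102.4], [-32.5, 122.3], [-35.5, 102.4]]
post top0/side [[ -0.59092548 154.65207883]] [[  2.41233924 155.91465905]]
```

```bash
python3 -m handwheel '{"travel":[[0,-0.002,0],[0,-0.004,0],[0,-0.004,0]],"dr":[[0,0,0],[0,0,0],[0,0,0]],"hand":[-1,-1,-1]}'|grep -E "force|ee"; python3 -c "
from h import *
st()"; python3 -m handwheel '{"travel":[[0,-0.002,0],[0,-0.004,0],[0,-0.004,0]],"dr":[[0,0,0],[0,0,0],[0,0,0]],"hand":[-1,-1,-1]}'|grep -E "force|ee"; python3 -c "
from h import *
st()"
```

```text
ee_pos: [0.59, 0.0124, 0.0413]
wrist_force: [0.9, -0.6, 0.4]
finger_force: 0.5
t 4.35 rack [ -1.3 -17.5] tip 33.3 F [ 0.9 -0.6  0.4] w 0.0004
ee_pos: [0.5897, 0.0152, 0.0413]
wrist_force: [-0.3, -3.4, 1.2]
finger_force: 1.5
t 4.65 rack [ -1.2 -14.7] tip 33.3 F [-0.3 -3.4  1.2] w 0.0007
```

```bash
python3 -m handwheel '{"travel":[[0,0.004,0],[0,0.014,0],[0,0.02,0],[0,0.02,0]],"dr":[[0,0,0],[0,0,0],[0,0,0],[0,0,0]],"hand":[-1,-1,-1,-1]}'|grep -E "force|ee"; python3 - <<'E'
from h import *
s=st();im=ctrl.snapshot("side");cv2.imwrite("pics/s4.png",cv2.resize(im[220:400,180:340,::-1],None,fx=3.3,fy=3.3,interpolation=2))
E
```

```text
ee_pos: [0.5919, -0.0006, 0.0412]
wrist_force: [-0.4, 0.6, 0.3]
finger_force: 0.0
t 5.05 rack [ -1.2 -30.6] tip 33.2 F [-0.4  0.6  0.3] w 0.0009
```

View pics/s4.png

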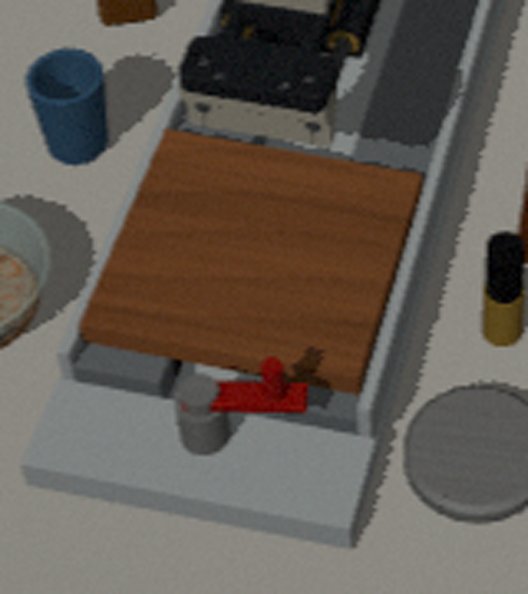

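The board now looks low, nearly flush with the walls, with its front edge at crop (82,340)–(362,388). The hand has backed off. I'll raise it and check height and position from two views.

```bash
python3 -c "
from h import *
go(-30,-31,150);go(-60,90,150)"
```

```text
travel [-0.0383, 0.001, -0.1557] dr [-0.0001, 0.0001, -0.0011]
travel [-0.0789, -0.1602, -0.1556] dr [-0.0001, 0.0001, -0.0011]
```

```bash
python3 -m handwheel '{"travel":[[0,0.003,-0.06],[0,0.003,-0.12],[-0.03,0,-0.156],[-0.06,-0.06,-0.156],[-0.079,-0.12,-0.156],[-0.079,-0.16,-0.156],[-0.079,-0.16,-0.156],[-0.079,-0.16,-0.156]],"dr":[[0,0,0],[0,0,0],[0,0,0],[0,0,0],[0,0,0],[0,0,0],[0,0,0],[0,0,0]],"hand":[-1,-1,-1,-1,-1,-1,-1,-1]}'|grep ee; python3 - <<'E'
from h import *
s=st();im=ctrl.snapshot("wrist");cv2.imwrite("pics/w5.png",im[:,:,::-1]);np.save("s5.npy",s,allow_pickle=True)
for n in("side","top"):cv2.imwrite(f"pics/{n}5.png",ctrl.snapshot(n)[:,:,::-1])
E
```

```text
ee_pos: [0.5166, 0.1112, 0.1585]
t 5.9 rack [-60.1  90.7] tip 150.5 F [-0.3 -1.  -0.2] w 0.0003
```

View pics/w5.png

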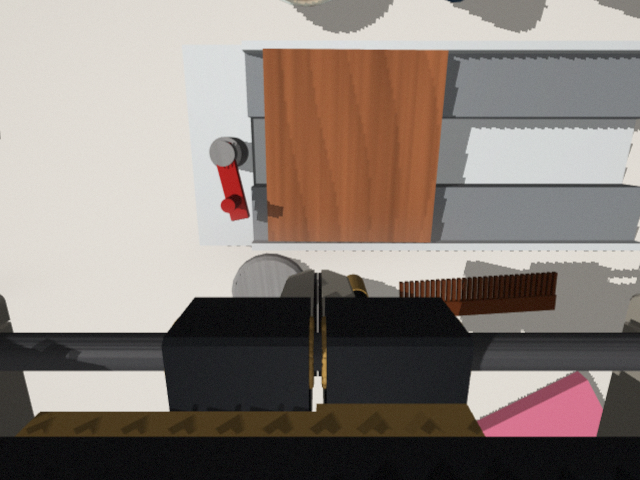

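The close view shows all four notches covered. The board spans u 264–445, the catch post is at (228,152), the tab top at (229,205) and the arm tip at (240,217).

```bash
python3 - <<'E'
from h import *
s=np.load("s5.npy",allow_pickle=True).item()
im=cv2.imread("pics/w5.png");h=cv2.cvtColor(im,cv2.COLOR_BGR2HSV)
m=cv2.morphologyEx(((h[...,0]<20)&(h[...,1]>100)&(h[...,2]>50)).astype(np.uint8),cv2.MORPH_OPEN,np.ones((7,7)))
c=blob(m,(250,40,460,243)).reshape(-1,2)
for z in(.044,.05):
    r=cv2.minAreaRect(rk(pt("wrist",c,z,s)).astype(np.float32));print(z,r)
print("track front end",rk(pt("wrist",[[246,80],[252,150],[252,240]],.03,s)).round(1).tolist())
print("post",rk(pt("wrist",[226,151],.055,s)),"tab",rk(pt("wrist",[229,205],.075,s)),"tip",rk(pt("wrist",[240,217],.053,s)))
# triangulate board corners from top & side & wrist: front edge corners
for n,b in(("side",(185,200,330,345)),("top",(180,150,360,258))):
    i=cv2.imread(f"pics/{n}5.png");h=cv2.cvtColor(i,cv2.COLOR_BGR2HSV)
    m=cv2.morphologyEx(((h[...,0]<20)&(h[...,1]>100)&(h[...,2]>50)).astype(np.uint8),cv2.MORPH_OPEN,np.ones((5,5)))
    c=blob(m,b).reshape(-1,2)
    for z in(.044,.05):
        r=cv2.minAreaRect(rk(pt(n,c,z)).astype(np.float32));print(n,z,r)
E
```

```text
0.044 ((2.5735321044921875, 63.828433990478516), (130.11126708984375, 139.51710510253906), 89.47163391113281)
0.05 ((2.7517242431640625, 64.4080581665039), (127.24954986572266, 136.44851684570312), 89.47163391113281)
track front end [[54.7, 143.4], [3.6, 141.4], [-70.1, 144.9]]
post [[  3.50904796 155.66437494]] tab [[-32.29069002 151.03929004]] tip [[-45.4537893  148.80815643]]
side 0.044 ((2.1342086791992188, 70.86893463134766), (138.80577087402344, 141.44415283203125), 89.64268493652344)
side 0.05 ((0.39803314208984375, 75.29487609863281), (137.7165985107422, 140.33428955078125), 89.64268493652344)
top 0.044 ((0.9202346801757812, 47.13499450683594), (98.60173034667969, 139.3843994140625), 89.53308868408203)
top 0.05 ((0.14333343505859375, 46.45306396484375), (98.06041717529297, 138.6191864013672), 89.53308868408203)
```

Dropped and flat: the outline is 130.1x139.5 mm only at z = 44 mm (127x136 at 50 mm). Relative to the post and track ends the board is at y ≈ +61. The tab is at 0.13 rad, so the catch comes next.

```bash
python3 -c "
from h import *
go(-32,195,150);go(-32,195,57)"
```

```text
travel [0.0367, -0.1411, 0.0003] dr [0.0001, 0.0001, -0.0012]
travel [0.0367, -0.1412, 0.1243] dr [0.0001, 0.0001, -0.0012]
```

```bash
python3 -m handwheel '{"travel":[[0.037,-0.06,0],[0.037,-0.11,0],[0.037,-0.141,0],[0.037,-0.141,0],[0.037,-0.141,0.05],[0.037,-0.141,0.095],[0.037,-0.141,0.12],[0.037,-0.141,0.124],[0.037,-0.141,0.124],[0.037,-0.141,0.124]],"dr":[[0,0,0],[0,0,0],[0,0,0],[0,0,0],[0,0,0],[0,0,0],[0,0,0],[0,0,0],[0,0,0],[0,0,0]],"hand":[-1,-1,-1,-1,-1,-1,-1,-1,-1,-1]}'|grep ee; python3 -c "
from h import *
st();go(-32,154,57)"
```

```text
ee_pos: [0.5309, 0.2189, 0.067]
t 7.05 rack [-30.7 195.3] tip 59.0 F [1.  0.5 0.4] w 0.0006
travel [-0.0015, 0.0551, 0.0027] dr [-0.0001, -0.0007, -0.0011]
```

```bash
python3 -m handwheel '{"travel":[[0,0.01,0.001],[0,0.02,0.001],[-0.001,0.028,0.001],[-0.001,0.036,0.001],[-0.001,0.043,0.001],[-0.001,0.05,0.001],[-0.001,0.055,0.001],[-0.001,0.055,0.001]],"dr":[[0,0,0],[0,0,0],[0,0,0],[0,0,0],[0,0,0],[0,0,0],[0,0,0],[0,0,0]],"hand":[-1,-1,-1,-1,-1,-1,-1,-1]}'|grep -E "ee|force"; python3 - <<'E'
from h import *
s=st();im=ctrl.snapshot("side");cv2.imwrite("pics/s6.png",cv2.resize(im[220:400,180:340,::-1],None,fx=3.3,fy=3.3,interpolation=2))
go(-55,154,57);go(-55,118,57);go(-8,118,57)
E
```

```text
ee_pos: [0.5344, 0.1778, 0.0645]
wrist_force: [0.5, 0.4, -0.2]
finger_force: 0.0
t 7.85 rack [-33.1 154.1] tip 56.5 F [ 0.5  0.4 -0.2] w 0.0005
travel [-0.0291, 0.0005, -0.0007] dr [0.0001, 0.0002, -0.0009]
travel [-0.029, 0.0485, -0.0007] dr [0.0001, 0.0002, -0.0009]
travel [0.0337, 0.0483, -0.0007] dr [0.0001, 0.0002, -0.0009]
```

View pics/s6.png

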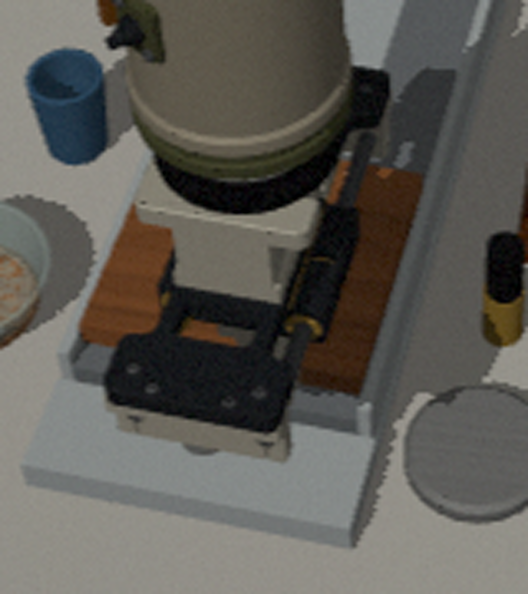

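The hand hides the catch, and the board's front edge hasn't moved. Next I go around and sweep the tab towards +x.

```bash
python3 -m handwheel '{"travel":[[-0.029,0,0],[-0.029,0.001,-0.001],[-0.029,0.048,-0.001],[-0.029,0.048,-0.001],[-0.015,0.048,-0.001],[-0.004,0.048,-0.001],[0.006,0.048,-0.001],[0.016,0.048,-0.001],[0.024,0.048,-0.001],[0.031,0.048,-0.001],[0.034,0.048,-0.001],[0.034,0.048,-0.001]],"dr":[[0,0,0],[0,0,0],[0,0,0],[0,0,0],[0,0,0],[0,0,0],[0,0,0],[0,0,0],[0,0,0],[0,0,0],[0,0,0],[0,0,0]],"hand":[-1,-1,-1,-1,-1,-1,-1,-1,-1,-1,-1,-1]}'|grep -E "ee|force"; python3 - <<'E'
from h import *
s=st();go(-4,118,57)
E
```

```text
ee_pos: [0.5615, 0.1461, 0.0648]
wrist_force: [-18.8, -4.7, 13.6]
finger_force: 9.8
t 9.1 rack [-10.7 118.9] tip 56.8 F [-18.8  -4.7  13.6] w 0.0006
travel [0.0089, 0.0012, -0.0004] dr [0.0001, 0.0027, -0.0006]
```

A 19 N reaction at x=-10.7 is about where the end stop should be. I back off and look.

```bash
python3 -m handwheel '{"travel":[[-0.02,0,0],[-0.05,0,0],[-0.06,0,-0.05],[-0.065,0.01,-0.1],[-0.07,0.03,-0.13],[-0.07,0.04,-0.13],[-0.07,0.04,-0.13]],"dr":[[0,0,0],[0,0,0],[0,0,0],[0,0,0],[0,0,0],[0,0,0],[0,0,0]],"hand":[-1,-1,-1,-1,-1,-1,-1]}'|grep -E "ee|force"; python3 - <<'E'
from h import *
s=st();np.save("s7.npy",s,allow_pickle=True);im=ctrl.snapshot("wrist");cv2.imwrite("pics/w7.png",im[:,:,::-1])
E
```

```text
ee_pos: [0.5178, 0.109, 0.1635]
wrist_force: [-1.2, -0.9, -0.2]
finger_force: 0.0
t 9.8 rack [-59.1  88.3] tip 155.5 F [-1.2 -0.9 -0.2] w 0.0001
```

View pics/w7.png

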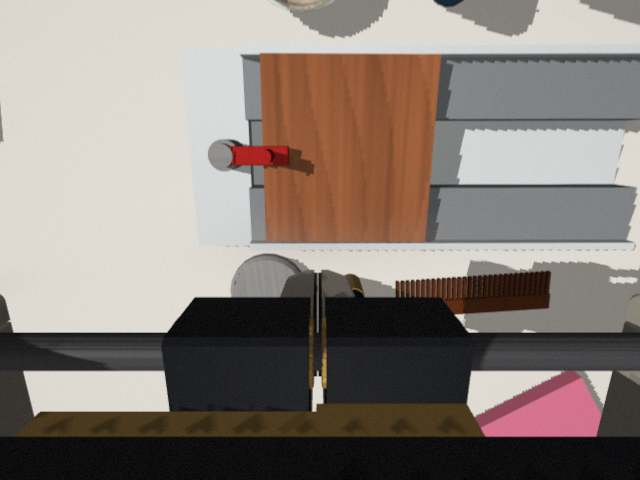

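The wrist view shows the catch arm lying over the board, from the post at (226,154) to the tip at (289,156). The board is still in place. I check the angle and the board numerically.

```bash
python3 - <<'E'
from h import *
s=np.load("s7.npy",allow_pickle=True).item();im=cv2.imread("pics/w7.png");h=cv2.cvtColor(im,cv2.COLOR_BGR2HSV)
c=blob((((h[...,0]<6)|(h[...,0]>174))&(h[...,1]>210)&(h[...,2]>90)),(225,135,295,180)).reshape(-1,2)
r=cv2.minAreaRect(rk(pt("wrist",c,.053,s)).astype(np.float32));print("arm",r)
m=cv2.morphologyEx(((h[...,0]<20)&(h[...,1]>100)&(h[...,2]>50)).astype(np.uint8),cv2.MORPH_CLOSE,np.ones((5,5)))
m=cv2.morphologyEx(m,cv2.MORPH_OPEN,np.ones((7,7)))
for z in(.044,.05):print(cv2.minAreaRect(rk(pt("wrist",blob(m[:, :],(255,40,460,245)).reshape(-1,2),z,s)).astype(np.float32)))
print("arm edges", rk(pt("wrist",[[236,147],[289,147],[289,164],[236,164]],.053,s)).round(1).tolist())
E
```

```text
arm ((-2.7410390377044678, 113.35336303710938), (5.325444221496582, 4.381938457489014), 89.79341125488281)
((2.1845245361328125, 67.35230255126953), (136.14881896972656, 139.2185821533203), 89.51243591308594)
((2.3818588256835938, 67.78878021240234), (133.20989990234375, 136.21337890625), 89.51243591308594)
arm edges [[7.5, 147.4], [7.4, 108.3], [-4.9, 108.6], [-4.8, 148.1]]
```

Arm edges are parallel to the rack y to within about 0.01 rad, at the stop. The board is at its dropped height and unmoved, and the hand is clear.

```bash
python3 -c "
from rig import ctrl
print(ctrl.finish_job())"
```

```text
the job is handed in; nothing more can be done
None
```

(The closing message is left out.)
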